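# Close the hinged pipe clamp over the water pipe and drop its swing bolt into the slot

## Task

Close the open pipe clamp on the grinders' water pipe: swing its hinged half over the pipe and press it down by its lug until the pipe, which stands proud of its rubber bed, is bedded firmly, without denting the thin pipe. Then pull the spring-loaded swing bolt out, swing it up into the slot between the lug's prongs and let it draw down so that its nut sits on the lug behind the raised lip and the pipe stays clamped. Do not force the bolt, and leave the loose things on the bench where they are.

Things in the scene. Friction and masses are not known exactly. Their poses are not given: they have to be found in the camera images.
- clamp: the pipe run, fixed to the bench: strut channel 41 wide, 21 high, 500 mm long, with two grey cast hinged pipe clamps, 44 mm wide, 240 mm apart. Origin: on the table below the middle of the OPEN clamp. y runs along the pipe to the other clamp (closed and bolted: it shows the finished state); x from the swing bolt's side to the hinge side; z up. Bedded, the pipe's axis is 80 mm up
- saddle: the fixed lower half of the open clamp with its rubber bed, part of the pipe run, same origin and axes. How high the rubber stands differs from clamp to clamp by up to 3 mm under the pipe (about 7 mm at the lug), so where the pipe is home has to be felt
- pipe: thin-walled steel water pipe, diameter 42.4 mm. Origin: on its axis in the closed clamp. It starts 8 to 10 mm too high in the open clamp, gripped by the snug rubber, and stays where it is pressed. Some 11 N down on the lug moves it steadily until it meets its bed, where the force climbs steeply; 15 to 18 N on the lug beds it firmly, over about 22 N dents it
- cap: the hinged upper half. Origin: on its hinge pin, which lies along y at x = +38, z = 80 mm of the pipe run; axes as the pipe run's when closed, its lug pointing to -x. The lug is a tongue 44 mm wide and 8 mm thick (2 to 10 mm above the pin's plane when closed), ending 102 mm from the pin. The half also slides freely up to 2 mm either way along the pin
- cap_angle (a joint): opening of the hinged half, rad: 0 closed, 1.57 lug straight up, more leaning back away from the bolt. It meets the standing pipe at 0.2 to 0.27; home lies at 0 to 0.08 depending on the rubber. Stiff (about 2 N at the lug): it stays where it is left
- lug (a point): middle of the lug's two prongs, 90 mm from the hinge pin, 6 mm above its plane: the place to pinch (across the 44 mm) or to press. Between the prongs runs the slot, 13 mm wide, flared at its mouth, from 78 mm to the open end 102 mm from the pin. The last 3 mm of the prongs carry a lip standing 3 mm up from the upper face
- rod: the swing bolt: shank 10 mm in diameter, washer, tall hexagon nut. Origin: on its pivot, along y at x = -46, z = 50 mm of the pipe run; its z axis points along the bolt to the nut. Undrawn, the washer's underside is 38 mm from the pivot, the nut (24 mm across the flats facing along y) spans 41 to 65 mm, the thread ends at 78 mm. A spring in the barrel at its foot pulls it in
- nut (a point): centre of the bolt's nut, on the bolt's axis, 53 mm from the pivot when undrawn (plus bolt_draw); with the nut sitting on the lug it is 15 mm above the lug's upper face
- bolt_angle (a joint): lean of the swing bolt about its pivot, rad: 0 upright, in the slot; larger swung out to -x and down, to 1.35. It stays where it is left. Undrawn, the nut clears the closed lug only beyond 0.85, so draw it out before swinging it in
- bolt_draw (a joint): how far the bolt is pulled out along its axis against its spring, m: 0 to 0.021 (about 6 N at 0, 11 N at the end). With the pipe bedded the washer passes over the lip at 0.009 to 0.016, depending on the rubber; 0.018 to 0.020 always does. Seated on the lug it reads 0.001 to 0.010. With the pipe not bedded the bolt cannot pass
- gem_tray: grey divided tray of polished stones, 160 x 120 x 25 mm, origin under its centre; leave alone
- spanner: steel spanner, 200 mm long, lying flat on the swing-bolt side of the pipe run; leave alone
- washer_dish: round steel dish, 95 mm across, 24 mm high, with spare washers, on the hinge side of the pipe run; leave alone
- pipe_offcut: upright off-cut of the pipe, 42 mm across, 60 mm high, beside the open clamp on the swing-bolt side; leave alone
- stick_cup: white cup, 72 mm across, 90 mm high, with wooden sticks up to 180 mm high; leave alone

How it is judged:
By the outcome, as a careful person would: the job done as asked, in the order asked, and still so for the second after the job is handed in, with the robot touching nothing.
It also fails if it takes over 72 s, if anything falls off the work surface, if the arm or the gripper's body presses on something with over 40 N, if the wrist force passes 120 N, or if a joint passes its speed limit or range.

## Robot

A 6-joint arm with a two-finger parallel gripper is mounted at the origin on the work surface. World frame = base frame: x ahead of the robot, y to its left, z up, the work surface at z = 0. Lengths are in mm, angles in rad, forces in N, time in s.
With the tool pointing down it reaches from about 300 to 750 mm from the base axis. Payload 8.5 kg.
Tool frame: the origin (TCP) lies on the centre line of the jaws, within the pads' length; the fingertips stand 17 mm ahead of it and the grasp point (between the pads) lies 2 mm behind it (env.tips_ahead is the distance from the TCP to the fingertips, in mm); z points along the fingers, y is the direction in which the jaws open and shut (so a half turn about z gives the same grasp; the last joint's range is limited). The gripper opens to 85 mm and grips with 20 to 120 N. Pads are 22 mm wide; open, the fingers measure 114 mm over their backs; the gripper's body (76 mm by 85 mm) begins 54 mm behind the grasp point. The pads swing forward as they close: fully open they stand 13 mm farther back than shut.
Start: joints at [0.912, 0.381, 1.297, -0, 1.464, -0.215], TCP at [236.145, 496.705, 248.322] pointing down, gripper open.
Joint ranges: [-3.11, 3.11], [-0.89, 2.33], [0.22, 2.48], [-1.42, 4.56], [0.17, 2.85], [-2.88, 2.88]. Speed limits (rad/s): [2.39, 2.39, 3.14, 3.14, 3.14, 3.14].

## Interface

Orientations are given as [roll, pitch, yaw] about the fixed x, y, z axes, in that order (R = Rz(yaw) Ry(pitch) Rx(roll)).
In Python, from bench import env gives the robot as it stands.
- The arm moves only by the tool move_arm, never from a script. Its argument "steps" is a list of rows, each a list of 3 entries, a list of its own where there are three numbers: the shift along the tool's x, y, z in cm, then the turn, a rotation vector about the tool's x, y, z in rad, then the opening in per cent of the stroke, from 0 (shut) to 100 (fully open). A call has exactly 8 rows; each row shifts and turns the pose as measured when the row begins, along the tool's axes as they then stand; what a row does not reach is not made up. A row lasts 1/12 s, in which the tool goes at most 41.7 mm and 7.16 degrees, less where a joint would pass 70% of its speed; a pose out of reach is approached as far as the arm can. A call with a gripper value outside its range is refused whole. The fingers move at their own pace and stop on an object; "squeeze" is the grip in N (left out, the last holds). Time passes only in rows, so rows that do not move let the fingers close, or fill a call up. It gives the time, the measured TCP pose, the force and the opening at its end, in the units of the state.
- env.state(): the state, without advancing time (a new reading comes with each control period).
- env.camera(name): name is "scene" or "top"; returns (picture, depth): 384x512x3 uint8, blue, green, red; 384x512 float32, mm along the optical axis (not along the pixel's ray), 0 where there is no reading.
- env.get_calibration(name): a dict with "intrinsics" (3x3 intrinsics, pixels), "eye" and "rotation" of the camera in the world. Camera axes: x right, y down, z forward; pixel columns grow to the right and rows downward; lengths in mm; the calibration is good to about 2 mm. A picture is of the moment at which its call begins. get_calibration takes no time and is no camera call.
- env.job_done(): hands the job in, once; it reports no verdict.
The state is a dict: "t": time; "joint_positions": joint angles; "qvel": joint speeds; "effort": joint torques, N m; "tool_pos": TCP position; "orientation": TCP orientation; "contact_force": force on the tool from outside, world axes, zero at the start; "torque": the same for the moment, N m; "opening": finger opening in mm.
Only numpy, scipy, OpenCV 4.12 (cv2) and the standard library are available. Lean on these libraries where they do the work, as an engineer would, in place of code of your own. Each camera call takes 0.05 s, during which the arm holds its last target. There are 200 camera calls.

## Working session

There is one attempt and no reset: what is moved stays moved. The work goes in short steps, Python scripts to look and compute and a tool call to move; the robot and the scene stay as the last step left them, time stands still between calls to the robot, and variables do not carry over. Pictures are saved under pics/ and viewed, about 8 in all and at most 12, crops included, and the job is handed in when it is done.

Besides the shell and the picture viewer there is one more tool, called after "Emit:" in YAML: its name, and indented under it one key for each argument. move_arm: Moves the arm, as the interface text tells. Its arguments: {"type":"object","properties":{"steps":{"type":"array","items":{"type":"array"}},"squeeze":{"type":"number"}},"required":["steps"]}

```bash
ls; mkdir -p pics; cat > h.py <<'E'
import numpy as np, cv2
from bench import env
def cam(n,save=None):
    p,d=env.camera(n)
    if save: cv2.imwrite('pics/'+save+'.png',p); np.save('pics/'+save+'_d.npy',d)
    return p,d
def pts(n,d):
    c=env.get_calibration(n);K=np.array(c['intrinsics']);R=np.array(c['rotation']);e=np.array(c['eye'])
    v,u=np.mgrid[:d.shape[0],:d.shape[1]]
    X=np.stack([(u-K[0,2])/K[0,0]*d,(v-K[1,2])/K[1,1]*d,d],-1)
    W=X@R.T+e; W[d==0]=np.nan
    return W
E
python3 - <<'E'
from h import *
a,d=cam('top','top0'); b,e=cam('scene','scene0')
for n in('top','scene'):print(n,env.get_calibration(n))
print(env.state())
E
```

```text
pics
top {'intrinsics': array([[348.93358492,   0.        , 252.18852508],
       [  0.        , 348.93358492, 190.39882636],
       [  0.        ,   0.        ,   1.        ]]), 'eye': array([447.02445   , -75.43859601, 922.20351247]), 'rotation': array([-2.97565185, -0.0109326 , -1.54127296])}
scene {'intrinsics': array([[354.83352222,   0.        , 251.11864933],
       [  0.        , 354.83352222, 198.17608434],
       [  0.        ,   0.        ,   1.        ]]), 'eye': array([1153.34438849, -610.70930959,  805.05947759]), 'rotation': array([-2.30810557, -0.01806578,  0.8434585 ])}
{'t': 0.1, 'joint_positions': array([ 9.11716048e-01,  3.81125193e-01,  1.29817407e+00, -2.32407767e-05,
        1.46357286e+00, -2.15291583e-01]), 'qvel': array([ 0.00032272, -0.0029407 , -0.00337006, -0.0002031 , -0.00096776,
       -0.00016456]), 'effort': array([ 3.87888198e-03, -4.49218941e+01, -2.31658816e+01, -1.33785707e-04,
        3.58820784e-03, -8.60408022e-05]), 'tool_pos': array([236.00301549, 496.52669692, 247.779014  ]), 'orientation': array([-3.14033778e+00, -2.50766142e-04,  2.69780630e+00]), 'contact_force': array([-0.2404488 ,  0.59299741, -0.50867803]), 'torque': array([0.02016773, 0.05764929, 0.0254408 ]), 'opening': 85.77074588120736}
```

View pics/top0.png

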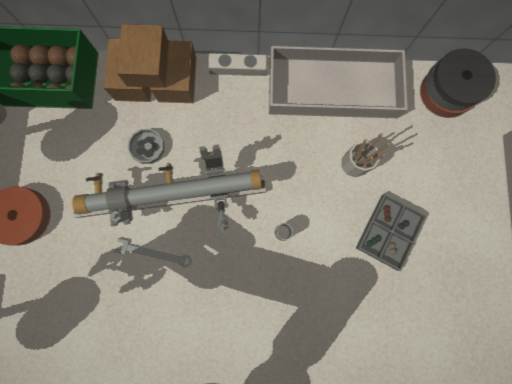

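View pics/scene0.png

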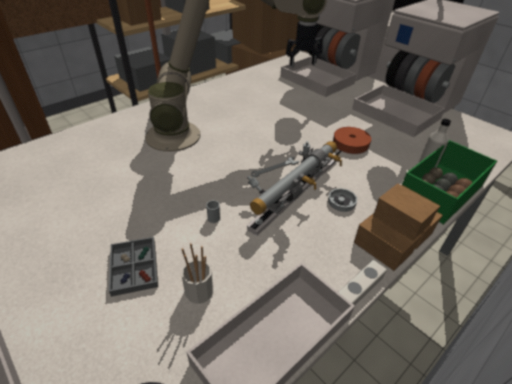

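```bash
sed -i "s/R=np.array(c\['rotation'\])/R=Rot.from_euler('xyz',c['rotation']).as_matrix()/; 1a from scipy.spatial.transform import Rotation as Rot" h.py
python3 - <<'E'
from h import *
np.set_printoptions(precision=1,suppress=True)
for n in('top','scene'):
    d=np.load(f'pics/{n}0_d.npy');W=pts(n,d)
    print(n)
    for v in range(20,384,40):
        print(v,[tuple(np.round(W[v,u]).astype(int)) if d[v,u] else None for u in range(20,512,60)])
E
```

```text
top
20 [(np.int64(1214), np.int64(749), np.int64(-194)), (np.int64(1211), np.int64(532), np.int64(-179)), (np.int64(1212), np.int64(321), np.int64(-168)), (np.int64(1213), np.int64(114), np.int64(-160)), (np.int64(1212), np.int64(-91), np.int64(-147)), (np.int64(1213), np.int64(-293), np.int64(-139)), (np.int64(1213), np.int64(-491), np.int64(-128)), (np.int64(1213), np.int64(-687), np.int64(-118)), (np.int64(1214), np.int64(-880), np.int64(-109))]
60 [(np.int64(930), np.int64(555), np.int64(47)), (np.int64(911), np.int64(370), np.int64(91)), (np.int64(884), np.int64(197), np.int64(150)), (np.int64(975), np.int64(79), np.int64(-1)), (np.int64(958), np.int64(-91), np.int64(38)), (np.int64(983), np.int64(-263), np.int64(6)), (np.int64(981), np.int64(-429), np.int64(19)), (np.int64(943), np.int64(-555), np.int64(94)), (np.int64(1211), np.int64(-1045), np.int64(-340))]
100 [(np.int64(818), np.int64(542), np.int64(42)), (np.int64(818), np.int64(377), np.int64(55)), (np.int64(842), np.int64(235), np.int64(12)), (np.int64(854), np.int64(73), np.int64(-1)), (np.int64(858), np.int64(-95), np.
[... 6718 characters left out ...]
p.int64(-429), np.int64(-2)), (np.int64(886), np.int64(-325), np.int64(5)), (np.int64(989), np.int64(-245), np.int64(57)), (np.int64(993), np.int64(357), np.int64(-751)), (np.int64(1175), np.int64(570), np.int64(-758)), (np.int64(1213), np.int64(-209), np.int64(354))]
380 [(np.int64(609), np.int64(-770), np.int64(-3)), (np.int64(694), np.int64(-674), np.int64(-2)), (np.int64(779), np.int64(-578), np.int64(-1)), (np.int64(864), np.int64(-481), np.int64(-1)), (np.int64(950), np.int64(-385), np.int64(3)), (np.int64(924), np.int64(19), np.int64(-758)), (np.int64(1092), np.int64(204), np.int64(-746)), (np.int64(1213), np.int64(-42), np.int64(-74)), (np.int64(1212), np.int64(-352), np.int64(470))]
```

```bash
python3 - <<'E'
from h import *
np.set_printoptions(precision=1,suppress=True)
p=cv2.imread('pics/top0.png');cv2.imwrite('pics/c1.png',cv2.resize(p[130:280,60:310],None,fx=3.2,fy=3.2,interpolation=cv2.INTER_CUBIC))
q=cv2.imread('pics/scene0.png');cv2.imwrite('pics/c2.png',cv2.resize(q[130:250,235:365],None,fx=6,fy=5,interpolation=cv2.INTER_CUBIC)[:600])
W=pts('top',np.load('pics/top0_d.npy'))
sel=W[160:215,70:270].reshape(-1,3)
P=sel[(sel[:,2]>85)&(sel[:,2]<135)]
# ridge: per y bin, x of median of top points
for y0 in range(-110,480,20):
    b=P[(P[:,1]>y0)&(P[:,1]<y0+20)]
    if len(b)>5: print(y0+10,len(b),'x',np.percentile(b[:,0],[5,50,95]),'z',np.percentile(b[:,2],[50,95]))
E
```

```text
-100 74 x [591.3 605.3 630.2] z [112.9 117.1]
-80 157 x [590.3 607.4 630.7] z [111.3 116.7]
-60 153 x [588.5 604.8 625.7] z [109.5 113.4]
-40 143 x [585.2 601.8 623.1] z [108.1 112.4]
-20 154 x [581.7 597.3 617.4] z [107.9 112.2]
0 228 x [579.2 608.6 655. ] z [101.9 110.8]
20 247 x [575.8 603.8 654.1] z [101. 110.]
40 176 x [571.6 592.6 650.3] z [104.2 109.5]
60 152 x [568.3 584.9 605.7] z [105.2 108.9]
80 143 x [564.9 581.5 603. ] z [104.3 108.8]
100 151 x [561.9 577.2 598.8] z [102.8 107. ]
120 261 x [559.3 594.2 633.4] z [ 99.4 110.8]
140 182 x [555.7 575.7 630.5] z [102.1 109.7]
160 140 x [551.4 568.1 589.1] z [101.1 104.8]
180 146 x [548.4 565.1 585.9] z [100.2 104.4]
200 145 x [545.5 562.3 582.9] z [ 99.3 103.3]
220 269 x [520.4 551.2 586.6] z [ 99.9 110.8]
240 262 x [521.7 553.  594.9] z [104.5 116.5]
260 192 x [528.7 557.3 593.5] z [101.1 109.1]
280 150 x [533.  550.6 602.5] z [ 96.8 103.5]
300 211 x [530.4 555.4 603.5] z [ 95.5 103.9]
320 165 x [524.7 542.4 590.8] z [ 96.5 101.9]
340 105 x [521.9 541.7 559.9] z [ 95.8 100.2]
```

View pics/c1.png

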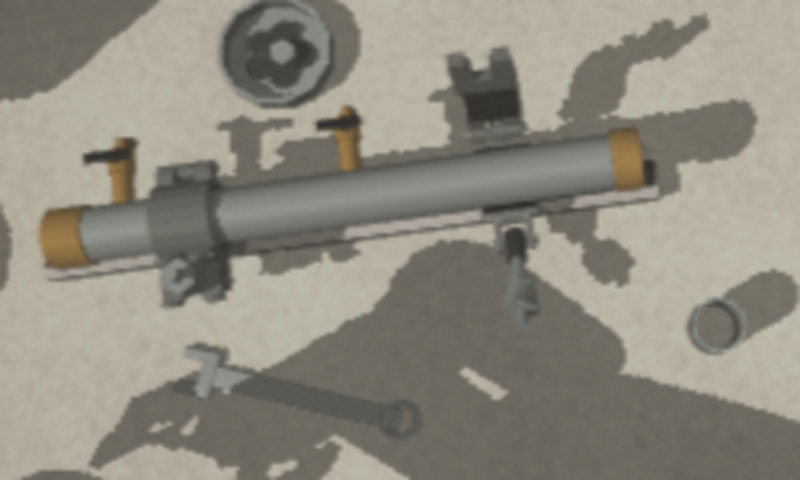

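View pics/c2.png

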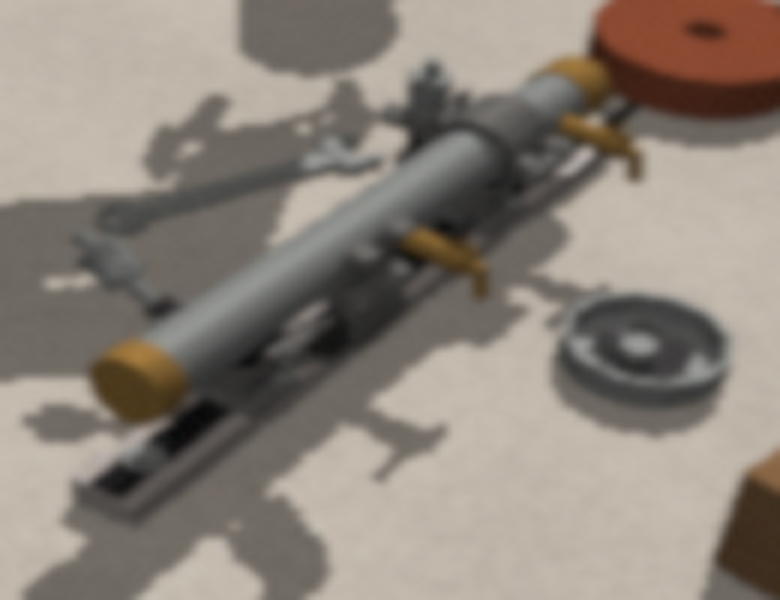

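```bash
python3 - <<'E'
from h import *
from scipy.optimize import least_squares
np.set_printoptions(precision=1,suppress=True,linewidth=160)
W=pts('top',np.load('pics/top0_d.npy'))
sel=W[160:215,70:270].reshape(-1,3)
m=(sel[:,2]>90)&(sel[:,2]<120)&(((sel[:,1]>-85)&(sel[:,1]<-25))|((sel[:,1]>50)&(sel[:,1]<105))|((sel[:,1]>155)&(sel[:,1]<205)))
P=sel[m]
def f(q):
    a=np.array([q[0],50,q[1]]);d=np.array([q[2],1,q[3]]);d/=np.linalg.norm(d)
    v=P-a; return np.linalg.norm(v-np.outer(v@d,d),axis=1)-21.2
r=least_squares(f,[590,90,-.16,0],loss='soft_l1');q=r.x;print(q,'resid',np.std(r.fun))
yaw=np.arctan(-q[2]);print('yaw',yaw)
ex=np.array([np.cos(yaw),np.sin(yaw)]);ey=np.array([-np.sin(yaw),np.cos(yaw)])
a=np.array([q[0],50.])
def C(w): return np.stack([(w[...,:2]-a)@ex,(w[...,:2]-a)@ey,w[...,2]],-1)
for name,(v0,v1,u0,u1),zmin in (('closedclamp',(178,228,105,135),60),('cap',(143,176,196,228),40),('bolt',(200,235,214,230),25)):
    Q=C(W[v0:v1,u0:u1].reshape(-1,3)).T
    s=Q[2]>zmin; Q=Q[:,s]
    print(name,s.sum()); 
    for lo in range(-110,150,8):
        b=Q[:,(Q[0]>=lo)&(Q[0]<lo+8)]
        if b.shape[1]>2: print(lo+4,b.shape[1],'y',b[1].min(),np.median(b[1]),b[1].max(),'z',np.percentile(b[2],[10,50,90]))
E
```

```text
[590.3  87.1  -0.2  -0. ] resid 1.2861704830640777
yaw 0.16704734540836166
closedclamp 1055
-66 16 y 171.69422698971056 183.61984407393038 213.08645074360544 z [83.4 91.5 93.8]
-58 72 y 171.2738851198854 190.03202384502652 214.61920313025453 z [ 87.6  90.8 117.1]
-50 74 y 171.2491927740135 185.06249265545773 213.20275107557168 z [ 88.9 113.6 126.4]
-42 63 y 171.70391472272806 183.3102437489091 215.62578207794957 z [ 89.1 114.  129. ]
-34 57 y 171.3788169567998 186.38202523860033 215.54125075058334 z [ 87.9  99.8 116.3]
-26 78 y 171.03154944969228 190.99870178017932 215.5394253272018 z [87.2 92.8 97.5]
-18 123 y 154.6053705861617 186.76676003620736 229.56025760767966 z [ 85.5 100.1 104.6]
-10 107 y 152.65910436079074 184.9441754662568 224.68309578622697 z [ 97.6 105.4 108.1]
-2 104 y 150.40347340245165 183.47877708020138 221.84855089337873 z [100.8 107.1 110.3]
6 94 y 150.83712431489283 183.22618115405677 221.56907197040172 z [ 99.8 106.8 109.7]
14 84 y 151.64185295379346 183.9612917186829 223.74384103154935 z [ 94.6 103.6 106.7]
22 58 y 153.30685513294293 185.59677908690452 224.35873
[... 1057 characters left out ...]
85.4 87.8 90.9]
-90 31 y -58.22322470726273 -46.804525602234975 -36.21003157932851 z [83.6 87.7 92.2]
-82 31 y -58.17403740802216 -47.0053185896236 -34.23987255475625 z [78.3 81.5 86.6]
-74 16 y -56.87202713943592 -46.31754628921108 -37.329499561639786 z [69.3 77.8 81.1]
-66 15 y -52.670636025487944 -47.393550134372454 -39.77634022992833 z [57.2 64.1 67.1]
-58 22 y -53.75772514897993 -46.4846011407828 -38.26400604148206 z [60.  63.2 65.6]
-50 39 y -64.06674577834355 -47.05326868096819 -28.651475995353923 z [52.5 57.4 61.9]
-42 35 y -64.37064015761298 -47.287228803074015 -29.193161080305902 z [51.  55.4 58.7]
-34 21 y -60.88287566279461 -45.21367684459379 -33.26458066391452 z [51.3 54.2 57.4]
```

```bash
cat >> h.py <<'E'
YAW=.167; O=np.array([598.1,3.9,0.]); RC=Rot.from_euler('z',YAW).as_matrix()
def st(): 
    s=env.state(); return np.array(s['tool_pos']),Rot.from_euler('xyz',s['orientation']).as_matrix(),s
def go(x,y,z,phi=0):
    "TCP target in clamp frame, mm; tool lean phi -> shift in tool cm, rotvec in tool"
    p,R,s=st(); f=phi
    Z=np.array([np.sin(f),0,-np.cos(f)]);Y=np.array([0,1.,0]);T=RC@np.stack([np.cross(Y,Z),Y,Z],1)
    d=R.T@(O+RC@[x,y,z]-p)/10; r=Rot.from_matrix(R.T@T).as_rotvec()
    print('shift',np.round(d,2),'rot',np.round(r,3))
def where():
    p,R,s=st(); c=RC.T@(p-O); z=RC.T@R[:,2]; F=RC.T@np.array(s['contact_force'])
    print('t',round(s['t'],2),'clamp xyz',np.round(c,1),'phi',round(np.arctan2(z[0],-z[2]),3),'F',np.round(F,1),'open',round(s['opening'],1),'tips',env.tips_ahead,'q',np.round(s['joint_positions'],2))
E
python3 -c "
from h import *
where();go(105,1,248)"
```

```text
t 0.1 clamp xyz [-275.2  546.   247.8] phi -0.001 F [-0.1  0.6 -0.5] open 85.8 tips 17.0 q [ 0.91  0.38  1.3  -0.    1.46 -0.22]
shift [-6.240e+01 -2.284e+01 -1.000e-02] rot [-0.001 -0.001 -0.611]
```

Emit:
move_arm:
  steps:
    - [[-3.75,-1.37,0],[0,0,-0.122],0]
    - [[-3.56,-1.82,0],[0,0,-0.122],0]
    - [[-3.31,-2.24,0],[0,0,-0.122],0]
    - [[-3.01,-2.63,0],[0,0,-0.122],0]
    - [[-2.67,-2.97,0],[0,0,-0.122],0]
    - [[-2.29,-3.28,0],[0,0,0],0]
    - [[-2.29,-3.28,0],[0,0,0],0]
    - [[-2.29,-3.28,0],[0,0,0],0]

```text
t: 0.77
tool_pos: [444.5, 271.3, 245.0]
orientation: [-3.14, -0.006, -3.005]
contact_force: [0.0, 0.9, 0.0]
opening: 0.3
```

```bash
python3 -c "
from h import *
where();go(105,1,248)"
```

```text
t 0.77 clamp xyz [-107.   289.3  245. ] phi -0.006 F [0.2 0.8 0. ] open 0.3 tips 17.0 q [ 0.32  0.33  1.38 -0.    1.43 -1.39]
shift [-22.07 -28.17  -0.4 ] rot [-0.001 -0.006 -0.031]
```

Emit:
move_arm:
  steps:
    - [[-2.55,-3.25,0],[0,0,-0.03],0]
    - [[-2.55,-3.25,0],[0,0,0],0]
    - [[-2.55,-3.25,0],[0,0,0],0]
    - [[-2.55,-3.25,0],[0,0,0],0]
    - [[-2.55,-3.25,0],[0,0,0],0]
    - [[-2.55,-3.25,0],[0,0,0],0]
    - [[-2.55,-3.25,0],[0,0,0],0]
    - [[-2.55,-3.25,0],[0,0,0],0]

```text
t: 1.43
tool_pos: [686.7, 42.2, 241.2]
orientation: [3.142, -0.012, -2.975]
contact_force: [0.1, 0.5, 0.5]
opening: 0.2
```

```bash
python3 -c "
from h import *
where();go(105,1,168)"
```

```text
t 1.43 clamp xyz [ 93.8  23.  241.2] phi -0.012 F [0.2 0.4 0.5] open 0.2 tips 17.0 q [-0.11  0.65  0.85 -0.    1.66 -1.85]
shift [-1.21 -2.2   7.31] rot [ 0.    -0.012 -0.001]
```

Emit:
move_arm:
  steps:
    - [[-0.6,-1.1,0],[0,-0.012,0],0]
    - [[-0.6,-1.1,0.5],[0,0,0],0]
    - [[0,0,2],[0,0,0],0]
    - [[0,0,2],[0,0,0],0]
    - [[0,0,2],[0,0,0],0]
    - [[0,0,1],[0,0,0],0]
    - [[0,0,0],[0,0,0],0]
    - [[0,0,0],[0,0,0],0]

```text
t: 2.1
tool_pos: [706.5, 12.9, 157.1]
orientation: [3.141, -0.005, -2.985]
contact_force: [0.9, 0.5, -0.1]
opening: -0.2
```

```bash
python3 -c "
from h import *
where();go(105,1,168)
a,d=cam('scene','s1');cv2.imwrite('pics/s1c.png',cv2.resize(a[100:250,200:400],None,fx=4,fy=4,interpolation=cv2.INTER_CUBIC))"
```

```text
t 2.1 clamp xyz [108.4  -9.1 157.1] phi -0.005 F [ 1.   0.3 -0.1] open -0.2 tips 17.0 q [-0.15  0.73  0.93 -0.    1.49 -1.88]
shift [ 0.36  1.01 -1.09] rot [ 0.001 -0.005 -0.01 ]
```

View pics/s1c.png

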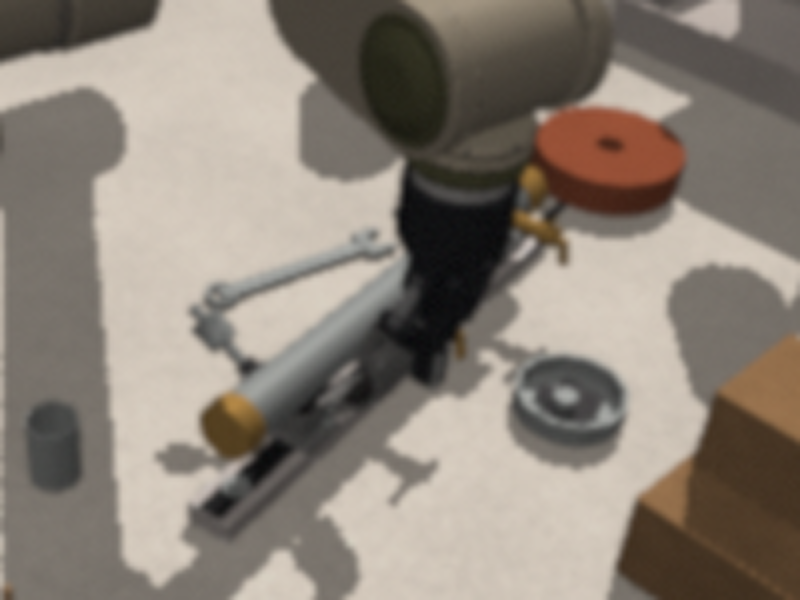

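Emit:
move_arm:
  steps:
    - [[0,1.0,-1.0],[0,0,-0.01],0]
    - [[0.5,0.0,-0.5],[0,0,0],0]
    - [[1,0,-0.5],[0,0,0],0]
    - [[1,0,-0.5],[0,0,0],0]
    - [[1,0,0],[0,0,0],0]
    - [[0.8,0,0],[0,0,0],0]
    - [[0,0,0],[0,0,0],0]
    - [[0,0,0],[0,0,0],0]

```text
t: 2.82
tool_pos: [662.7, 18.8, 198.5]
orientation: [-3.135, 0.017, -2.969]
contact_force: [0.3, 0.9, 0.3]
opening: -0.0
```

```bash
python3 -c "
from h import *
where();go(26,1,184)"
```

```text
t 2.82 clamp xyz [ 66.2   4.  198.5] phi 0.017 F [0.4 0.9 0.3] open -0.0 tips 17.0 q [-0.15  0.61  1.05 -0.    1.47 -1.89]
shift [ 4.04 -0.27  1.38] rot [-0.006  0.017  0.006]
```

Emit:
move_arm:
  steps:
    - [[-1.2,-0.2,0],[0,0.017,0],0]
    - [[-1.2,0,0],[0,0,0],0]
    - [[-0.8,0,0.4],[0,0,0],0]
    - [[0,0,1],[0,0,0],0]
    - [[0,0,1],[0,0,0],0]
    - [[0,0,0.2],[0,0,0],0]
    - [[0,0,0],[0,0,0],0]
    - [[0,0,0],[0,0,0],0]

```text
t: 3.48
tool_pos: [695.9, 23.9, 174.4]
orientation: [-3.134, 0.003, -2.967]
contact_force: [-0.7, 0.1, -0.4]
opening: 0.2
```

```bash
python3 -c "
from h import *
where();go(80,1,172)"
```

```text
t 3.48 clamp xyz [ 99.7   3.4 174.4] phi 0.003 F [-0.7  0.2 -0.4] open 0.2 tips 17.0 q [-0.13  0.69  0.95 -0.01  1.49 -1.88]
shift [ 1.98 -0.23  0.24] rot [-0.007  0.003  0.007]
```

Emit:
move_arm:
  steps:
    - [[1,-0.2,0.2],[-0.007,0,0.007],0]
    - [[1,0,0],[0,0,0],0]
    - [[1,0,0],[0,0,0],0]
    - [[1,0,0],[0,0,0],0]
    - [[1,0,0],[0,0,0],0]
    - [[0.8,0,0],[0,0,0],0]
    - [[0,0,0],[0,0,0],0]
    - [[0,0,0],[0,0,0],0]

```text
t: 4.15
tool_pos: [637.5, 11.6, 176.0]
orientation: [-3.14, 0.013, -2.975]
contact_force: [-0.0, 0.4, 0.8]
opening: -0.3
```

```bash
python3 -c "
from h import *
where();go(26,1,180)"
```

```text
t 4.15 clamp xyz [ 40.1   1.  176. ] phi 0.013 F [0.  0.4 0.8] open -0.3 tips 17.0 q [-0.17  0.58  1.16  0.    1.38 -1.91]
shift [ 1.41 -0.01 -0.42] rot [-0.002  0.013 -0.   ]
```

Emit:
move_arm:
  steps:
    - [[0.8,0,0],[0,0.013,0],0]
    - [[0.8,0,0],[0,0,0],0]
    - [[0.8,0,0],[0,0,0],0]
    - [[0.8,0,0.2],[0,0,0],0]
    - [[0.7,0,0.3],[0,0,0],0]
    - [[0,0,0],[0,0,0],0]
    - [[0,0,0],[0,0,0],0]
    - [[0,0,0],[0,0,0],0]

```text
t: 4.82
tool_pos: [596.2, 4.6, 171.5]
orientation: [-3.139, 0.001, -2.975]
contact_force: [0.4, 0.2, -0.4]
opening: -0.3
```

```bash
python3 -c "
from h import *
where()
a,d=cam('scene','s2');cv2.imwrite('pics/s2c.png',cv2.resize(a[130:250,220:380],None,fx=5,fy=5,interpolation=cv2.INTER_CUBIC))"
```

```text
t 4.82 clamp xyz [ -1.8   1.  171.5] phi 0.001 F [ 0.4  0.1 -0.4] open -0.3 tips 17.0 q [-0.19  0.52  1.29 -0.    1.33 -1.93]
```

View pics/s2c.png

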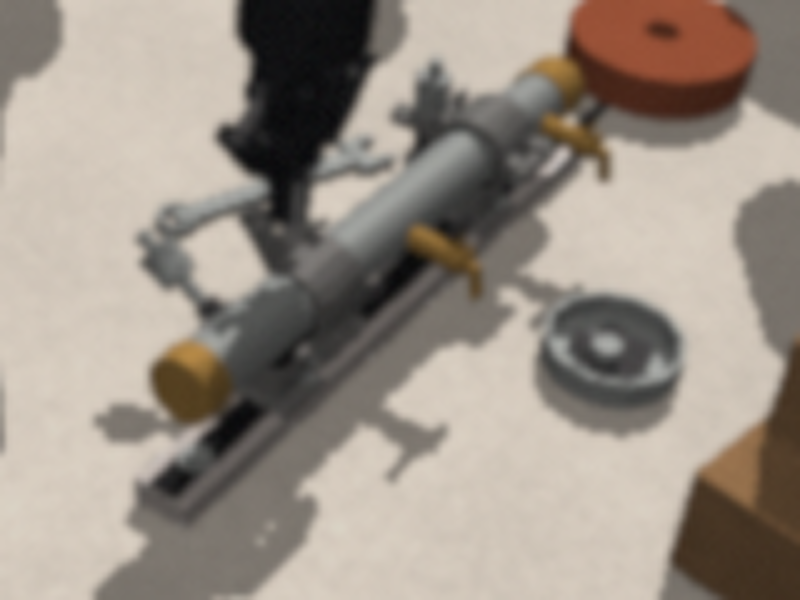

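Emit:
move_arm:
  steps:
    - [[0.6,0,0.5],[0,0,0],0]
    - [[0.6,0,0.5],[0,0,0],0]
    - [[0.6,0,0.5],[0,0,0],0]
    - [[0.5,0,0.6],[0,0,0],0]
    - [[0.4,0,0.6],[0,0,0],0]
    - [[0.3,0,0.5],[0,0,0],0]
    - [[0,0,0],[0,0,0],0]
    - [[0,0,0],[0,0,0],0]

```text
t: 5.53
tool_pos: [563.9, -0.9, 135.7]
orientation: [-3.139, 0.001, -2.974]
contact_force: [1.0, 0.5, 0.8]
opening: 0.1
```

```bash
python3 -c "
from h import *
where();go(-36,1,128)"
```

```text
t 5.53 clamp xyz [-34.5   1.  135.7] phi 0.001 F [1.  0.4 0.8] open 0.1 tips 17.0 q [-0.21  0.51  1.43 -0.    1.2  -1.95]
shift [0.15 0.   0.77] rot [-0.003  0.001  0.   ]
```

Emit:
move_arm:
  steps:
    - [[0.15,0,0.15],[0,0,0],0]
    - [[0.15,0,0.15],[0,0,0],0]
    - [[0,0,0.15],[0,0,0],0]
    - [[0,0,0.15],[0,0,0],0]
    - [[0,0,0.15],[0,0,0],0]
    - [[0,0,0.1],[0,0,0],0]
    - [[0,0,0.1],[0,0,0],0]
    - [[0,0,0.1],[0,0,0],0]

```text
t: 6.2
tool_pos: [561.1, -1.7, 126.4]
orientation: [-3.138, 0.002, -2.974]
contact_force: [-3.9, -0.0, 13.2]
opening: 0.0
```

```bash
python3 -c "
from h import *
where()"
```

```text
t 6.2 clamp xyz [-37.4   0.7 126.4] phi 0.002 F [-3.8  0.6 13.2] open 0.0 tips 17.0 q [-0.21  0.51  1.45 -0.    1.17 -1.95]
```

Emit:
move_arm:
  steps:
    - [[0,0,0.12],[0,0,0],0]
    - [[0,0,0.12],[0,0,0],0]
    - [[0,0,0.12],[0,0,0],0]
    - [[0,0,0.12],[0,0,0],0]
    - [[0,0,0.12],[0,0,0],0]
    - [[0,0,0.12],[0,0,0],0]
    - [[0,0,0.1],[0,0,0],0]
    - [[0,0,0.1],[0,0,0],0]

```text
t: 6.87
tool_pos: [560.9, -1.6, 126.5]
orientation: [-3.133, 0.008, -2.973]
contact_force: [-4.0, 0.8, 9.4]
opening: 0.1
```

```bash
python3 -c "
from h import *
where()"
```

```text
t 6.87 clamp xyz [-37.6   0.7 126.5] phi 0.008 F [-3.8  1.4  9.4] open 0.1 tips 17.0 q [-0.21  0.51  1.46 -0.01  1.16 -1.95]
```

Emit:
move_arm:
  steps:
    - [[0,0,0.15],[0,-0.008,0],0]
    - [[0,0,0.15],[0,0,0],0]
    - [[0,0,0.15],[0,0,0],0]
    - [[0,0,0.15],[0,0,0],0]
    - [[0,0,0.15],[0,0,0],0]
    - [[0,0,0.15],[0,0,0],0]
    - [[0,0,0.15],[0,0,0],0]
    - [[0,0,0.15],[0,0,0],0]

```text
t: 7.53
tool_pos: [561.0, -1.6, 125.9]
orientation: [-3.128, 0.024, -2.971]
contact_force: [-5.2, 0.7, 14.6]
opening: -0.4
```

```bash
python3 -c "
from h import *
where()"
```

```text
t 7.53 clamp xyz [-37.5   0.7 125.9] phi 0.024 F [-5.   1.5 14.6] open -0.4 tips 17.0 q [-0.21  0.51  1.47 -0.    1.14 -1.95]
```

Emit:
move_arm:
  steps:
    - [[0,0,0.17],[0,0.02,0],0]
    - [[0,0,0.17],[0,0.01,0],0]
    - [[0,0,0.17],[0,0,0],0]
    - [[0,0,0.17],[0,0,0],0]
    - [[0,0,0.17],[0,0,0],0]
    - [[0,0,0.17],[0,0,0],0]
    - [[0,0,0.17],[0,0,0],0]
    - [[0,0,0.17],[0,0,0],0]

```text
t: 8.2
tool_pos: [561.1, -1.6, 125.0]
orientation: [-3.122, 0.001, -2.97]
contact_force: [-5.9, 0.8, 14.6]
opening: 0.0
```

```bash
python3 -c "
from h import *
where()"
```

```text
t 8.2 clamp xyz [-37.4   0.7 125. ] phi 0.001 F [-5.7  1.7 14.6] open 0.0 tips 17.0 q [-0.21  0.52  1.46 -0.02  1.16 -1.94]
```

Emit:
move_arm:
  steps:
    - [[0.1,0,0.18],[-0.01,0,0],0]
    - [[0.05,0,0.18],[-0.01,0,0],0]
    - [[0.05,0,0.18],[0,0,0],0]
    - [[0.04,0,0.18],[0,0,0],0]
    - [[0.03,0,0.18],[0,0,0],0]
    - [[0.03,0,0.18],[0,0,0],0]
    - [[0.03,0,0.18],[0,0,0],0]
    - [[0.03,0,0.18],[0,0,0],0]

```text
t: 8.87
tool_pos: [560.3, -2.1, 123.6]
orientation: [-3.135, 0.017, -2.968]
contact_force: [-4.9, 1.1, 14.3]
opening: 0.5
```

```bash
python3 -c "
from h import *
where()"
```

```text
t 8.87 clamp xyz [-38.3   0.4 123.6] phi 0.017 F [-4.7  1.9 14.3] open 0.5 tips 17.0 q [-0.22  0.51  1.47  0.    1.14 -1.96]
```

Emit:
move_arm:
  steps:
    - [[0.08,0,0.26],[0,0.01,0],0]
    - [[0.05,0,0.26],[0,0.01,0],0]
    - [[0.05,0,0.26],[0,0,0],0]
    - [[0.04,0,0.26],[0,0,0],0]
    - [[0.03,0,0.26],[0,0,0],0]
    - [[0.03,0,0.26],[0,0,0],0]
    - [[0.03,0,0.26],[0,0,0],0]
    - [[0.03,0,0.18],[0,0,0],0]

```text
t: 9.53
tool_pos: [557.9, -2.9, 114.8]
orientation: [-3.129, 0.007, -2.967]
contact_force: [-3.5, 1.3, 11.5]
opening: 0.1
```

```bash
python3 -c "
from h import *
where()"
```

```text
t 9.53 clamp xyz [-40.7   0.  114.8] phi 0.007 F [-3.3  1.9 11.5] open 0.1 tips 17.0 q [-0.21  0.52  1.48 -0.01  1.13 -1.95]
```

Emit:
move_arm:
  steps:
    - [[0.03,0,0.16],[0,0.005,0],0]
    - [[0.02,0,0.16],[0,0,0],0]
    - [[0.02,0,0.16],[0,0,0],0]
    - [[0.02,0,0.16],[0,0,0],0]
    - [[0,0,0.16],[0,0,0],0]
    - [[0,0,0.16],[0,0,0],0]
    - [[0,0,0.16],[0,0,0],0]
    - [[0,0,0.16],[0,0,0],0]

```text
t: 10.2
tool_pos: [557.5, -3.0, 112.3]
orientation: [-3.124, 0.009, -2.965]
contact_force: [-6.0, 0.5, 16.6]
opening: 0.0
```

```bash
python3 -c "
from h import *
where()"
```

```text
t 10.2 clamp xyz [-41.2  -0.  112.3] phi 0.009 F [-5.8  1.4 16.6] open 0.0 tips 17.0 q [-0.21  0.52  1.49 -0.01  1.12 -1.95]
```

Emit:
move_arm:
  steps:
    - [[0.04,0,0.16],[-0.01,0,0],0]
    - [[0.02,0,0.16],[-0.01,0,0],0]
    - [[0.0,0,0.16],[0,0,0],0]
    - [[0.0,0,0.17],[0,0,0],0]
    - [[0,0,0.17],[0,0,0],0]
    - [[0,0,0.17],[0,0,0],0]
    - [[0,0,0.17],[0,0,0],0]
    - [[0,0,0.17],[0,0,0],0]

```text
t: 10.87
tool_pos: [557.3, -3.3, 112.3]
orientation: [-3.138, 0.019, -2.963]
contact_force: [-7.3, 1.1, 15.3]
opening: 0.0
```

```bash
python3 -c "
from h import *
where()"
```

```text
t 10.87 clamp xyz [-41.4  -0.3 112.3] phi 0.019 F [-7.   2.3 15.3] open 0.0 tips 17.0 q [-0.22  0.52  1.49  0.    1.11 -1.97]
```

Emit:
move_arm:
  steps:
    - [[0.06,0,0.17],[0,0.01,0],0]
    - [[0.06,0,0.18],[0,0,0],0]
    - [[0.06,0,0.18],[0,0,0],0]
    - [[0.06,0,0.18],[0,0,0],0]
    - [[0.06,0,0.18],[0,0,0],0]
    - [[0.06,0,0.18],[0,0,0],0]
    - [[0.06,0,0.18],[0,0,0],0]
    - [[0.06,0,0.18],[0,0,0],0]

```text
t: 11.53
tool_pos: [557.0, -3.2, 112.3]
orientation: [-3.131, 0.03, -2.962]
contact_force: [-4.3, 1.1, 16.6]
opening: 0.1
```

```bash
python3 -c "
from h import *
where()"
```

```text
t 11.53 clamp xyz [-41.7  -0.2 112.3] phi 0.03 F [-4.1  1.8 16.6] open 0.1 tips 17.0 q [-0.22  0.52  1.5   0.    1.09 -1.97]
```

Emit:
move_arm:
  steps:
    - [[0.08,0,0.18],[0,0.015,0],0]
    - [[0.08,0,0.19],[0,0.01,0],0]
    - [[0.08,0,0.2],[0,0.0,0],0]
    - [[0.08,0,0.2],[0,0,0],0]
    - [[0.08,0,0.2],[0,0,0],0]
    - [[0.08,0,0.2],[0,0,0],0]
    - [[0.08,0,0.2],[0,0,0],0]
    - [[0.08,0,0.2],[0,0,0],0]

```text
t: 12.2
tool_pos: [556.9, -3.2, 112.1]
orientation: [-3.123, 0.03, -2.96]
contact_force: [-4.0, 3.1, 17.1]
opening: -0.3
```

```bash
python3 -c "
from h import *
where()"
```

```text
t 12.2 clamp xyz [-4.180e+01 -1.000e-01  1.121e+02] phi 0.03 F [-3.4  3.7 17.1] open -0.3 tips 17.0 q [-0.22  0.52  1.5  -0.01  1.09 -1.97]
```

Emit:
move_arm:
  steps:
    - [[0,0,-1],[0,0.02,0],0]
    - [[0,0,-1.5],[0,0,0],0]
    - [[0,0,-1.5],[0,0,0],0]
    - [[1.5,0,-1],[0,0,0],20]
    - [[2,0,0],[0,-0.05,0],59]
    - [[2,0,0],[0,-0.1,0],59]
    - [[2,0,0],[0,-0.1,0],59]
    - [[1,0,0],[0,-0.1,0],59]

```text
t: 12.87
tool_pos: [475.4, -17.8, 158.1]
orientation: [-3.114, 0.378, -2.949]
contact_force: [1.6, -0.3, -0.5]
opening: 50.6
```

```bash
python3 -c "
from h import *
where();go(-137,0,128,.7)"
```

```text
t 12.87 clamp xyz [-124.6   -1.   158.1] phi 0.378 F [ 1.6 -0.6 -0.5] open 50.6 tips 17.0 q [-0.38  0.23  1.89  0.28  0.7  -2.32]
shift [2.26 0.2  2.34] rot [-0.014 -0.322  0.026]
```

Emit:
move_arm:
  steps:
    - [[0.5,0,0.4],[-0.014,-0.08,0.02],59]
    - [[0.5,0.1,0.4],[0,-0.06,0],59]
    - [[0.5,0.1,0.4],[0,-0.06,0],59]
    - [[0.5,0,0.4],[0,-0.04,0],59]
    - [[0.2,0,0.4],[0,0,0],59]
    - [[0,0,0.3],[0,0,0],59]
    - [[0,0,0],[0,0,0],59]
    - [[0,0,0],[0,0,0],59]

```text
t: 13.53
tool_pos: [468.5, -13.3, 138.5]
orientation: [-3.134, 0.601, -2.986]
contact_force: [-1.2, 0.7, -0.8]
opening: 50.7
```

```bash
python3 - <<'E'
from h import *
np.set_printoptions(precision=1,suppress=True,linewidth=160)
where()
a,d=cam('top','t3');b,e=cam('scene','s3')
cv2.imwrite('pics/c3.png',np.vstack([cv2.resize(a[140:250,160:320],(640,300),interpolation=3),cv2.resize(b[140:250,220:380],(640,300),interpolation=3)]))
for n,dd,box in(('top',d,(170,250,190,250)),('scene',e,(150,240,220,300))):
    W=pts(n,dd)[box[0]:box[1],box[2]:box[3]].reshape(-1,3)
    Q=((W-O)@RC).T
    Q=Q[:,(abs(Q[1])<24)&(Q[0]>-125)&(Q[0]<-20)&(Q[2]>30)&(Q[2]<125)]
    print(n)
    for lo in range(-124,-20,8):
        c=Q[:,(Q[0]>=lo)&(Q[0]<lo+8)]
        if c.shape[1]>2: print(lo+4,c.shape[1],'y',c[1].min(),np.median(c[1]),c[1].max(),'z',np.percentile(c[2],[5,50,90]))
E
```

```text
t 13.53 clamp xyz [-130.7    4.6  138.5] phi 0.6 F [-1.1  0.9 -0.8] open 50.7 tips 17.0 q [-0.5  0.2  2.1  0.8  0.4 -2.9]
top
-112 15 y -4.370613043056293 -1.1531822724506213 5.226181092297858 z [85.8 87.9 91. ]
-104 32 y -11.358730558115427 -0.007045285277034564 12.540418007785817 z [75.2 84.1 89.2]
-96 34 y -11.165488234878904 0.6846793847984822 11.050921224129652 z [85.3 89.1 91.8]
-88 35 y -11.497880956816537 -2.3290473896134065 10.564696296933395 z [80.3 85.6 89.5]
-80 29 y -10.037149467902397 -0.1848691478749813 12.498469352556375 z [75.6 80.3 85.2]
-72 12 y -3.4195616444193653 1.7510405164710814 6.626778107393508 z [65.7 73.8 79.9]
-64 41 y -20.466027660405555 -0.8013786568752688 22.418169688328813 z [ 54.9  94.2 100.6]
-56 57 y -19.165528758536976 2.621268928733918 22.20085302004705 z [59.8 95.3 98.2]
-48 61 y -20.00421496485032 4.686237590371054 23.517679019121594 z [55.1 95.6 97.8]
-40 66 y -20.434883731572334 3.4677265661941243 22.919864598054346 z [54.3 94.7 96.9]
-32 73 y -21.208867079772624 2.102268312745374 22.816478239069465 z [ 87.3  96.  106.6]
-24 70 y -22.73168599
[... 403 characters left out ...]
7.5 81.3 88.3]
-80 22 y -12.189583492793988 -4.460055280204056 10.872972338526843 z [68.4 78.1 83.1]
-72 7 y -11.253376675828305 -3.6974214961403655 0.8604466194650527 z [64.2 68.3 77.3]
-64 9 y -17.884344125363743 -3.1598062110735143 23.93397573808021 z [61.8 65.8 97.7]
-56 40 y -21.2618818232257 -5.07535215669407 22.36920336139 z [55.1 93.8 97.8]
-48 41 y -20.30463963196019 -4.703403924751194 22.707348499429393 z [52.9 90.1 95.5]
-40 30 y -21.919436476298024 -5.12136140032415 22.59371144928891 z [55.6 93.2 95.5]
-32 29 y -20.909608754824145 0.029761907631425808 21.592584968582127 z [ 89.6  95.5 103.9]
-24 19 y -21.679171380354564 -11.163840573643437 20.597362824352576 z [ 86.   94.1 102.8]
```

View pics/c3.png

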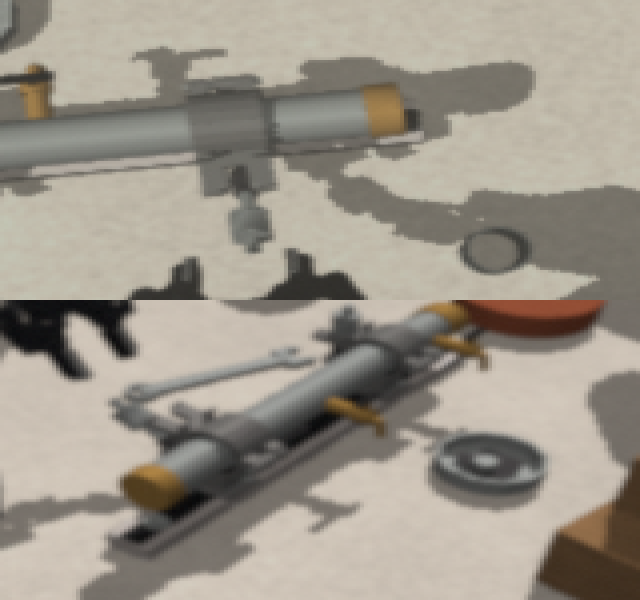

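```bash
python3 -c "
from h import *
where();go(-118,.5,132,.42)"
```

```text
t 13.63 clamp xyz [-130.7    4.6  138.6] phi 0.601 F [-0.3  0.2  0.4] open 49.9 tips 17.0 q [-0.45  0.24  2.08  0.84  0.44 -2.88]
shift [-0.68 -0.39  1.27] rot [-0.014  0.181 -0.011]
```

Emit:
move_arm:
  steps:
    - [[-0.2,-0.1,0.2],[-0.007,0.05,-0.005],59]
    - [[-0.2,-0.1,0.2],[-0.007,0.05,-0.005],59]
    - [[-0.2,-0.1,0.2],[0,0.05,0],59]
    - [[-0.1,-0.1,0.2],[0,0.03,0],59]
    - [[0,0,0.2],[0,0,0],59]
    - [[0,0,0.2],[0,0,0],59]
    - [[0,0,0],[0,0,0],59]
    - [[0,0,0],[0,0,0],59]

```text
t: 14.3
tool_pos: [481.3, -15.9, 131.5]
orientation: [-3.136, 0.413, -2.968]
contact_force: [0.3, -0.7, 0.5]
opening: 50.4
```

```bash
python3 -c "
from h import *
where();go(-97,.5,84,.42)"
```

```text
t 14.3 clamp xyz [-1.185e+02 -1.000e-01  1.315e+02] phi 0.413 F [ 0.2 -0.8  0.5] open 50.4 tips 17.0 q [-0.39  0.29  1.93  0.38  0.6  -2.41]
shift [-0.06  0.07  5.21] rot [-0.003 -0.007  0.006]
```

Emit:
move_arm:
  steps:
    - [[0,0.07,0.9],[0,0,0],55]
    - [[0,0,0.9],[0,0,0],55]
    - [[0,0,0.9],[0,0,0],55]
    - [[0,0,0.9],[0,0,0],55]
    - [[0,0,0.8],[0,0,0],55]
    - [[0,0,0.5],[0,0,0],55]
    - [[0,0,0.1],[0,0,0],55]
    - [[0,0,0],[0,0,0],55]

```text
t: 14.97
tool_pos: [501.8, -11.5, 79.0]
orientation: [-3.138, 0.411, -2.969]
contact_force: [0.0, 0.3, -0.1]
opening: 47.2
```

```bash
python3 - <<'E'
from h import *
where();go(-97,.5,84,.42)
b,e=cam('scene','s4')
cv2.imwrite('pics/c4.png',cv2.resize(b[150:240,220:340],(800,600),interpolation=3))
E
```

```text
t 14.97 clamp xyz [-97.5   0.9  79. ] phi 0.411 F [ 0.1  0.2 -0.1] open 47.2 tips 17.0 q [-0.36  0.42  1.95  0.46  0.46 -2.48]
shift [-0.24 -0.04 -0.44] rot [-0.002 -0.009  0.005]
```

View pics/c4.png

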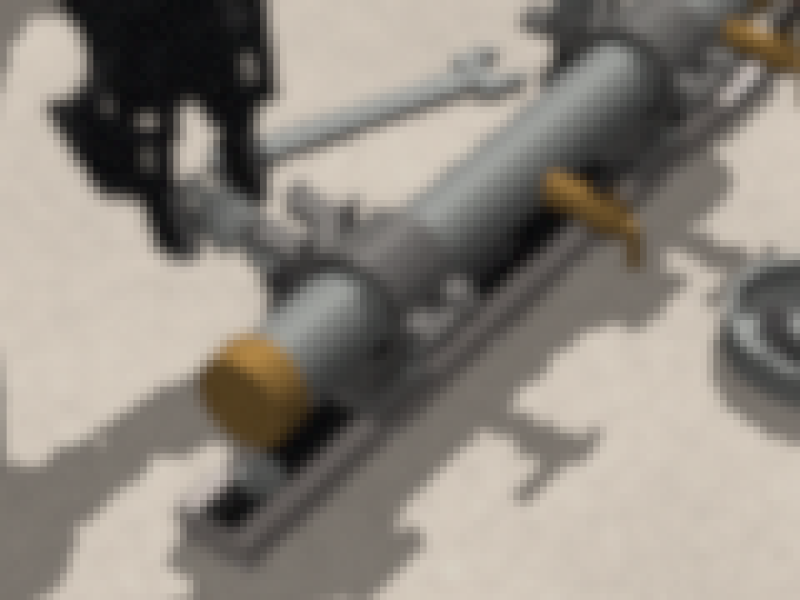

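Emit:
move_arm:
  steps:
    - [[-0.2,-0.05,-0.2],[0,0,0],50]
    - [[0,0,-0.2],[0,0,0],40]
    - [[0,0,0],[0,0,0],30]
    - [[0,0,0],[0,0,0],20]
    - [[0,0,0],[0,0,0],15]
    - [[0,0,0],[0,0,0],15]
    - [[0,0,0],[0,0,0],15]
    - [[0,0,0],[0,0,0],15]
  squeeze: 45

```text
t: 15.68
tool_pos: [502.2, -11.9, 85.1]
orientation: [-3.138, 0.413, -2.97]
contact_force: [0.7, 0.7, -1.5]
opening: 22.7
```

```bash
python3 - <<'E'
from h import *
where()
E
```

```text
t 15.68 clamp xyz [-97.2   0.4  85.1] phi 0.413 F [ 0.8  0.6 -1.5] open 22.7 tips 17.0 q [-0.36  0.4   1.94  0.45  0.48 -2.47]
```

Emit:
move_arm:
  steps:
    - [[0.1,0,-0.12],[0,0,0],15]
    - [[0.12,0,-0.15],[0,0,0],15]
    - [[0.13,0,-0.16],[0,0,0],15]
    - [[0.13,0,-0.16],[0,0,0],15]
    - [[0.13,0,-0.16],[0,0,0],15]
    - [[0.13,0,-0.16],[0,0,0],15]
    - [[0.1,0,-0.12],[0,0,0],15]
    - [[0.06,0,-0.07],[0,0,0],15]

```text
t: 16.35
tool_pos: [490.8, -13.9, 91.7]
orientation: [-3.138, 0.415, -2.97]
contact_force: [6.2, 1.8, -7.3]
opening: 22.9
```

```bash
python3 - <<'E'
from h import *
where()
E
```

```text
t 16.35 clamp xyz [-108.8    0.3   91.7] phi 0.415 F [ 6.4  0.8 -7.3] open 22.9 tips 17.0 q [-0.38  0.38  1.96  0.46  0.49 -2.49]
```

Emit:
move_arm:
  steps:
    - [[0.13,0,-0.16],[0,0,0],15]
    - [[0.14,0,-0.17],[0,0,0],15]
    - [[0.14,0,-0.17],[0,0,0],15]
    - [[0.08,0,-0.12],[0,0,0],15]
    - [[-0.1,0,-0.2],[0,0.02,0],15]
    - [[-0.21,0,-0.26],[0,0.04,0],15]
    - [[-0.21,0,-0.26],[0,0.04,0],15]
    - [[-0.21,0,-0.26],[0,0.04,0],15]

```text
t: 17.02
tool_pos: [491.1, -14.3, 105.5]
orientation: [-3.14, 0.275, -2.976]
contact_force: [20.3, 9.2, -24.4]
opening: 23.0
```

```bash
cat >> h.py <<'E'
def bolt():
    p,R,s=st(); c=RC.T@(p-O); z=RC.T@R[:,2]; F=RC.T@np.array(s['contact_force']); phi=np.arctan2(z[0],-z[2]); b=phi+.675
    ax=np.array([-np.sin(b),0,np.cos(b)]); tg=np.array([-np.cos(b),0,-np.sin(b)])
    r=c-[-46,0,50]
    rx=r@[-np.cos(phi),0,-np.sin(phi)]; rz=r@[np.sin(phi),0,-np.cos(phi)]
    print('b(rigid)',round(b,3),'r.tool',np.round([rx,rz],1),'along axis',round(r@ax,1),'perp',round(r@tg,1),'Fax',round(F@ax,1),'Ftg',round(F@tg,1))
E
python3 - <<'E'
from h import *
where();bolt()
E
```

```text
t 17.02 clamp xyz [-1.085e+02 -1.000e-01  1.055e+02] phi 0.275 F [ 21.6   5.7 -24.4] open 23.0 tips 17.0 q [-0.34  0.37  1.85  0.21  0.69 -2.22]
b(rigid) 0.95 r.tool [ 45.1 -70.4] along axis 83.2 perp -8.8 Fax -31.8 Ftg 7.4
```

Emit:
move_arm:
  steps:
    - [[-0.15,0,0.18],[0,0,0],15]
    - [[-0.1,0,0.1],[0,0,0],15]
    - [[0.05,0,-0.06],[0,0,0],15]
    - [[-0.1,0,-0.16],[0,0.02,0],15]
    - [[-0.23,0,-0.22],[0,0.04,0],15]
    - [[-0.23,0,-0.22],[0,0.04,0],15]
    - [[-0.1,0,-0.15],[0,0.02,0],15]
    - [[0.05,0,-0.06],[0,0,0],15]

```text
t: 17.68
tool_pos: [500.4, -12.4, 110.7]
orientation: [-3.141, 0.149, -2.977]
contact_force: [6.7, 1.1, -9.5]
opening: 22.6
```

```bash

python3 - <<'E'
from h import *
where();bolt()
E
```

```text
t 17.68 clamp xyz [-99.    0.2 110.7] phi 0.149 F [ 6.8 -0.  -9.5] open 22.6 tips 17.0 q [-0.29  0.4   1.74  0.09  0.87 -2.08]
b(rigid) 0.824 r.tool [ 43.4 -67.9] along axis 80.1 perp -8.5 Fax -11.5 Ftg 2.4
```

Emit:
move_arm:
  steps:
    - [[-0.12,0,-0.16],[0,0.025,0],15]
    - [[-0.28,0,-0.26],[0,0.05,0],15]
    - [[-0.28,0,-0.26],[0,0.05,0],15]
    - [[-0.28,0,-0.26],[0,0.05,0],15]
    - [[-0.28,0,-0.26],[0,0.05,0],15]
    - [[-0.28,0,-0.26],[0,0.05,0],15]
    - [[-0.1,0,-0.15],[0,0.02,0],15]
    - [[0.05,0,-0.06],[0,0,0],15]

```text
t: 18.35
tool_pos: [519.7, -9.1, 124.8]
orientation: [-3.141, -0.15, -2.978]
contact_force: [3.8, -0.1, -11.2]
opening: 22.8
```

```bash

python3 - <<'E'
from h import *
where();bolt()
E
```

```text
t 18.35 clamp xyz [-79.5   0.2 124.8] phi -0.15 F [  3.8  -0.7 -11.2] open 22.8 tips 17.0 q [-0.22  0.51  1.47 -0.06  1.29 -1.93]
b(rigid) 0.525 r.tool [ 44.2 -68.9] along axis 81.5 perp -8.5 Fax -11.6 Ftg 2.4
```

Emit:
move_arm:
  steps:
    - [[-0.13,0,-0.13],[0,0.025,0],15]
    - [[-0.29,0,-0.235],[0,0.05,0],15]
    - [[-0.29,0,-0.235],[0,0.05,0],15]
    - [[-0.29,0,-0.235],[0,0.05,0],15]
    - [[-0.29,0,-0.235],[0,0.05,0],15]
    - [[-0.29,0,-0.235],[0,0.05,0],15]
    - [[-0.1,0,-0.14],[0,0.02,0],15]
    - [[0.05,0,-0.06],[0,0,0],15]

```text
t: 19.02
tool_pos: [542.5, -5.5, 129.6]
orientation: [3.14, -0.441, -2.976]
contact_force: [2.8, 0.3, -10.3]
opening: 22.7
```

```bash

python3 - <<'E'
from h import *
where();bolt()
b,e=cam('scene','s5')
cv2.imwrite('pics/c5.png',cv2.resize(b[130:220,220:340],(800,600),interpolation=3))
E
```

```text
t 19.02 clamp xyz [-56.4   0.  129.6] phi -0.441 F [  2.8  -0.2 -10.3] open 22.7 tips 17.0 q [-0.17  0.66  1.22 -0.14  1.68 -1.89]
b(rigid) 0.234 r.tool [ 43.4 -67.6] along axis 79.9 perp -8.4 Fax -10.7 Ftg -0.3
```

View pics/c5.png

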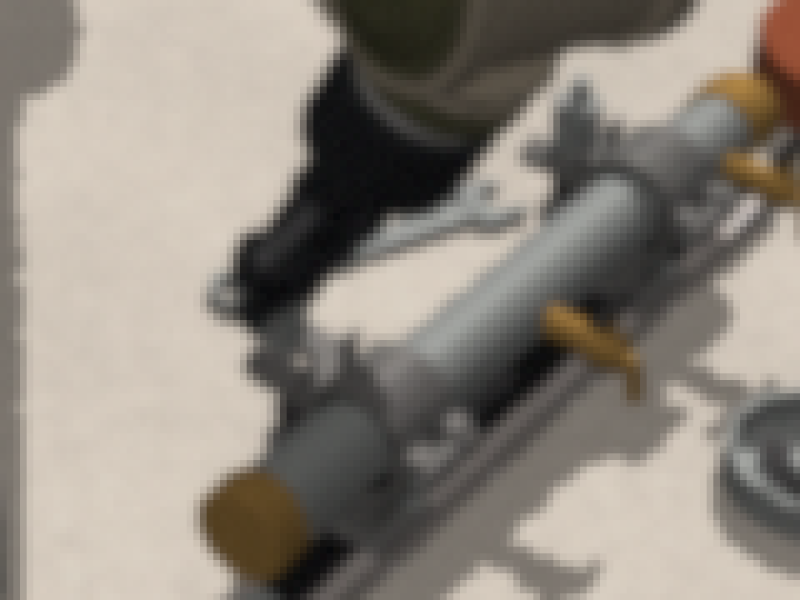

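Emit:
move_arm:
  steps:
    - [[-0.13,0,-0.14],[0,0.025,0],15]
    - [[-0.23,0,-0.21],[0,0.04,0],15]
    - [[-0.23,0,-0.21],[0,0.04,0],15]
    - [[-0.23,0,-0.21],[0,0.04,0],15]
    - [[-0.23,0,-0.21],[0,0.04,0],15]
    - [[-0.1,0,-0.14],[0,0.02,0],15]
    - [[0.05,0,-0.06],[0,0,0],15]
    - [[0.05,0,-0.06],[0,0,0],15]

```text
t: 19.73
tool_pos: [557.7, -3.2, 132.1]
orientation: [3.136, -0.635, -2.973]
contact_force: [2.1, 1.4, -11.1]
opening: 22.5
```

```bash

python3 - <<'E'
from h import *
where();bolt()
E
```

```text
t 19.73 clamp xyz [-41.1  -0.2 132.1] phi -0.635 F [  2.3   1.  -11.1] open 22.5 tips 17.0 q [-0.14  0.77  1.05 -0.19  1.92 -1.89]
b(rigid) 0.04 r.tool [ 44.7 -69. ] along axis 81.8 perp -8.2 Fax -11.1 Ftg -1.9
```

Emit:
move_arm:
  steps:
    - [[-0.1,0,-0.11],[0,0.02,0],15]
    - [[-0.1,0,-0.11],[0,0.02,0],15]
    - [[-0.03,0,-0.07],[0,0.01,0],15]
    - [[0.0,0,0.0],[0,0,0],15]
    - [[-0.05,0,0.06],[0,0,0],15]
    - [[-0.05,0,0.06],[0,0,0],15]
    - [[-0.05,0,0.06],[0,0,0],15]
    - [[0,0,0],[0,0,0],15]

```text
t: 20.4
tool_pos: [561.3, -2.6, 131.2]
orientation: [3.136, -0.684, -2.973]
contact_force: [3.2, 1.1, -11.6]
opening: 22.5
```

```bash

python3 - <<'E'
from h import *
where();bolt()
E
```

```text
t 20.4 clamp xyz [-37.4  -0.3 131.2] phi -0.684 F [  3.3   0.5 -11.6] open 22.5 tips 17.0 q [-0.14  0.8   1.01 -0.2   1.98 -1.89]
b(rigid) -0.009 r.tool [ 44.6 -68.3] along axis 81.2 perp -7.9 Fax -11.5 Ftg -3.4
```

Emit:
move_arm:
  steps:
    - [[-0.1,0,0.12],[0,0,0],15]
    - [[-0.1,0,0.12],[0,0,0],15]
    - [[-0.1,0,0.12],[0,0,0],15]
    - [[-0.1,0,0.12],[0,0,0],15]
    - [[-0.1,0,0.12],[0,0,0],15]
    - [[-0.1,0,0.12],[0,0,0],15]
    - [[-0.05,0,0.06],[0,0,0],15]
    - [[0,0,0],[0,0,0],15]

```text
t: 21.07
tool_pos: [561.0, -2.5, 121.7]
orientation: [3.137, -0.684, -2.973]
contact_force: [1.5, 2.5, -7.9]
opening: 22.5
```

```bash

python3 - <<'E'
from h import *
where();bolt()
E
```

```text
t 21.07 clamp xyz [-3.760e+01 -1.000e-01  1.217e+02] phi -0.684 F [ 1.9  2.2 -7.9] open 22.5 tips 17.0 q [-0.14  0.81  1.02 -0.2   1.96 -1.89]
b(rigid) -0.009 r.tool [ 38.8 -60.8] along axis 71.7 perp -7.7 Fax -7.9 Ftg -2.0
```

Emit:
move_arm:
  steps:
    - [[-0.06,0,0.08],[0,0,0],15]
    - [[-0.06,0,0.08],[0,0,0],15]
    - [[-0.06,0,0.08],[0,0,0],15]
    - [[-0.06,0,0.08],[0,0,0],15]
    - [[-0.03,0,0.04],[0,0,0],15]
    - [[0,0,0],[0,0,0],15]
    - [[0,0,0],[0,0,0],15]
    - [[0,0,0],[0,0,0],15]

```text
t: 21.73
tool_pos: [561.0, -2.5, 121.1]
orientation: [3.139, -0.682, -2.975]
contact_force: [3.3, 2.7, 0.5]
opening: 22.8
```

```bash

python3 - <<'E'
from h import *
where();bolt()
E
```

```text
t 21.73 clamp xyz [-3.770e+01 -1.000e-01  1.211e+02] phi -0.682 F [3.7 2.1 0.5] open 22.8 tips 17.0 q [-0.13  0.81  1.02 -0.2   1.96 -1.88]
b(rigid) -0.007 r.tool [ 38.4 -60.5] along axis 71.2 perp -7.8 Fax 0.5 Ftg -3.7
```

Emit:
move_arm:
  steps:
    - [[-0.08,0,-0.06],[0,0.01,0],15]
    - [[-0.12,0,-0.1],[0,0.01,0],15]
    - [[-0.12,0,-0.1],[0,0.01,0],15]
    - [[-0.12,0,-0.02],[0,0,0],15]
    - [[-0.1,0,0.04],[0,0,0],15]
    - [[-0.06,0,0.07],[0,0,0],15]
    - [[-0.06,0,0.07],[0,0,0],15]
    - [[0,0,0],[0,0,0],15]

```text
t: 22.4
tool_pos: [562.0, -2.1, 120.8]
orientation: [3.137, -0.738, -2.977]
contact_force: [-0.1, 0.7, -1.8]
opening: 22.5
```

```bash

python3 - <<'E'
from h import *
where();bolt()
E
```

```text
t 22.4 clamp xyz [-3.660e+01  1.000e-01  1.208e+02] phi -0.738 F [-0.   0.8 -1.8] open 22.5 tips 17.0 q [-0.13  0.84  0.99 -0.21  2.02 -1.89]
b(rigid) -0.063 r.tool [ 40.6 -58.7] along axis 71.2 perp -5.0 Fax -1.8 Ftg -0.1
```

Emit:
move_arm:
  steps:
    - [[0,0,0],[0,0,0],25]
    - [[0,0,0],[0,0,0],35]
    - [[0,0,0],[0,0,0],50]
    - [[0,0,0],[0,0,0],60]
    - [[0,0,-1],[0,0,0],60]
    - [[0,0,-2],[0,0,0],60]
    - [[0,0,-3],[0,0,0],60]
    - [[0,0,-3],[0,0,0],60]

```text
t: 23.07
tool_pos: [619.6, 6.5, 185.0]
orientation: [3.132, -0.758, -2.976]
contact_force: [1.8, 0.2, 0.5]
opening: 50.9
```

Emit:
move_arm:
  steps:
    - [[0,0,-3],[0,0,0],60]
    - [[0,0,-3],[0,0,0],60]
    - [[0,0,-3],[0,-0.05,0],60]
    - [[0,0,-3],[0,-0.1,0],60]
    - [[-1,0,-3],[0,-0.1,0],60]
    - [[-2,0,-2],[0,-0.1,0],60]
    - [[-2,0,0],[0,-0.1,0],60]
    - [[0,0,0],[0,0,0],60]

```text
t: 23.73
tool_pos: [726.7, 29.2, 271.0]
orientation: [3.13, -0.296, -2.982]
contact_force: [-0.4, -0.3, 0.0]
opening: 50.9
```

```bash

python3 - <<'E'
from h import *
np.set_printoptions(precision=1,suppress=True,linewidth=160)
where()
a,d=cam('top','t6');b,e=cam('scene','s6')
cv2.imwrite('pics/c6.png',np.hstack([cv2.resize(a[165:235,90:260],(400,300),interpolation=3),cv2.resize(b[150:225,250:350],(400,300),interpolation=3)]))
for n,dd in(('top',d),('scene',e)):
    W=pts(n,dd).reshape(-1,3);Q=((W-O)@RC).T
    for nm,y0 in(('open',0),('closed',240)):
        M=Q[:,(abs(Q[1]-y0)<24)&(Q[0]>-85)&(Q[0]<-28)&(Q[2]>85)&(Q[2]<150)]
        t=M[:,M[2]>103]
        print(n,nm,'nut pts',t.shape[1],'x',np.percentile(t[0],[2,50,98]),'y',np.percentile(t[1],[2,50,98])-y0,'z',np.percentile(t[2],[50,90,99]))
        hi=M[:,M[2]>122]; print('  thread top',hi.shape[1],hi.mean(1) if hi.size else '')
        l=M[:,(M[2]<103)&(abs(M[1]-y0)>14)]
        for lo in range(-72,-30,6):
            c=l[:,(l[0]>=lo)&(l[0]<lo+6)]
            if c.shape[1]>2: print('   lug',lo+3,c.shape[1],np.round(np.percentile(c[2],[20,50,80]),1))
E
```

```text
t 23.73 clamp xyz [131.    3.5 271. ] phi -0.296 F [-0.5 -0.2  0. ] open 50.9 tips 17.0 q [-0.1  0.9  0.2 -0.1  2.3 -1.9]
top open nut pts 124 x [-56.2 -44.  -29.8] y [-15.4  -0.2  20.5] z [122.  134.4 138. ]
  thread top 62 [-44.3   0.3 127. ]
   lug -63 14 [ 97.7  98.9 100.5]
   lug -57 13 [95.  97.  98.2]
   lug -51 21 [93.9 95.7 97.2]
   lug -45 16 [94.1 95.5 96.8]
   lug -39 16 [93.6 94.8 96.7]
   lug -33 12 [94.9 95.9 98.8]Traceback (most recent call last):
  File "<stdin>", line 11, in <module>
    return _quantile_unchecked(
        a, q, axis, out, overwrite_input, method, keepdims, weights)
    return _ureduce(a,
                    func=_quantile_ureduce_func,
    ...<5 lines>...
                    overwrite_input=overwrite_input,
                    method=method)
    r = func(a, **kwargs)
    result = _quantile(arr,
                       quantiles=q,
    ...<2 lines>...
                       out=out,
                       weights=wgt)
    slices_having_nans = np.isnan(arr[-1, ...])
                                  ~~~^^^^^^^^^
IndexError: index -1 is out of bounds for axis 0 with size 0
```

View pics/c6.png

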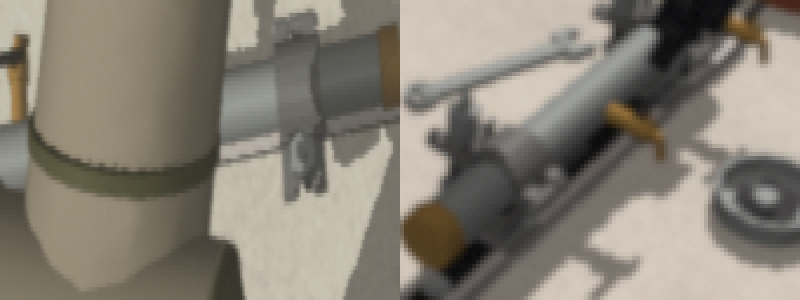

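```bash

python3 - <<'E'
from h import *
np.set_printoptions(precision=1,suppress=True,linewidth=160)
# open clamp now (both views), and closed reference clamp in the first views
for f,n,y0 in(('t6','top',0),('s6','scene',0),('top0','top',240),('scene0','scene',240)):
    W=pts(n,np.load(f'pics/{f}_d.npy')).reshape(-1,3);Q=((W-O)@RC).T
    M=Q[:,(abs(Q[1]-y0)<16)&(abs(Q[0]+46)<16)]
    h,_=np.histogram(M[2],np.arange(100,146,3));print(f,h)
    L=Q[:,(abs(abs(Q[1]-y0)-18)<4)&(Q[0]>-58)&(Q[0]<-36)&(Q[2]>80)&(Q[2]<102)]
    print('  lug face',L.shape[1],np.median(L[2]) if L.size else '', 'top band x,y',M[:2,M[2]>124].mean(1) if (M[2]>124).any() else '')
E
```

```text
t6 [ 6  2  9  5  2  1 12 53 11  3  1  5  9  1  0]
  lug face 55 95.19114929449474 top band x,y [-39.5   8.8]
s6 [ 6  4  5  7  5  4 19 11  4  1  3  4  1  0  0]
  lug face 19 92.0290843127349 top band x,y [-37.6  10.1]
top0 [15  3  6  6 14 50 14  3  2 10  6  0  0  0  0]
  lug face 48 89.28410308476312 top band x,y [-46.4 240.1]
scene0 [ 4  7  4  5 14  9  2  2  4  2  0  0  0  0  0]
  lug face 13 86.4977704384445 top band x,y [-43.7 238.9]
```

Emit:
move_arm:
  steps:
    - [[1,0,0],[0,0,0],60]
    - [[1,0,0],[0,0,0],60]
    - [[1,0,0],[0,0,0],60]
    - [[0,0,0],[0,0,0],60]
    - [[0,0,0],[0,0,0],60]
    - [[0,0,0],[0,0,0],60]
    - [[0,0,0],[0,0,0],60]
    - [[0,0,0],[0,0,0],60]

```text
t: 24.5
tool_pos: [693.9, 22.9, 274.7]
orientation: [3.128, -0.334, -2.981]
contact_force: [0.1, 0.2, -0.8]
opening: 51.0
```

```bash
python3 -c "
from h import *
where();print(env.job_done())"
```

```text
t 24.5 clamp xyz [ 97.6   2.8 274.7] phi -0.334 F [ 0.1  0.2 -0.8] open 51.0 tips 17.0 q [-0.11  0.84  0.42 -0.09  2.21 -1.88]
the job is handed in; nothing more can be done
None
```

The clamp is closed and bolted, and I handed the job in at 24.5 s of the 72 s limit.

**What I did**
- I swung the cap over the pipe with shut fingertips and pressed its lug down. The pipe moved at about 11–14 N and then stopped on its bed. I finished at about 17 N with no further movement. The highest force I read while pressing was 17.1 N, below the roughly 22 N that dents the pipe.
- I gripped the nut, drew the bolt out about 18.5–20 mm, swung it up into the slot, let it draw down and released it.

**Last checks**
- **Nut on the lug:** by depth its top stands about 27 mm above the lug's upper face, the same as on the finished clamp.
- **Bolt:** the first look after release put the top of the bolt within about 2 mm of upright. A second, coarser depth average put it 6–9 mm off. I put that down to stray points in a small sample and didn't resolve it.
- **Clamping:** the lug face read about 95 mm in the top view both after pressing and after bolting, so it held. In the last pictures the scene view read about 3 mm lower, and it does so on the finished clamp too.

**Not clean**
- While drawing the bolt I overshot to its end stop, with about 32 N on it, and backed off at once.
- Draw from the arm's position read 9.6 mm when seated, against about 7 mm from the camera. I took this as a small slip in the grip.
- Joint 6 came up to its -2.88 limit while I tried a steeper tilt, and joint 3 close to its 0.22 limit at the end. I moved off both but didn't check that neither was passed.
- I didn't measure the loose items again at the end. The gripper was kept clear of them, and those visible in the last pictures looked undisturbed.

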